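Wipe the offcuts off the plate into its trough

ROBOT

A 6-joint arm with a two-finger parallel gripper is mounted at the origin on a cart in front of the work surface, level with it; the furniture and walls round the work are solid. World frame = base frame: x ahead of the robot, y to its left, z up, the work surface at z = 0. Lengths are in m, angles in degrees, forces in N, time in s.
With the tool pointing down it reaches from about 0.4 to 0.825 m from the base axis. Payload 7 kg.
Tool frame: the origin (TCP) lies on the centre line of the jaws, within the pads' length; the fingertips stand 19 mm ahead of it and the grasp point (between the pads) is the TCP; z points along the fingers, y is the line along which they close (so a half turn about z gives the same grasp; the last joint's range is limited). The gripper opens to 88 mm and grips with 3 to 60 N. Pads are 19 mm wide; open, the fingers measure 130 mm over their backs; the gripper's body (78 mm by 193 mm) begins 47 mm behind the grasp point.
Start: joints at [93.226, 20.546, 0.682, 0, -70.136, -16.507], TCP at [0.155, 0.657, 0.213] pointing down, gripper open.
Joint ranges: [-176.03, 176.03], [-82.01, 121.73], [-58.28, 71.71], [-173.87, 95.51], [-174.79, -0.11], [-173.66, 173.66]. Speed limits (degrees/s): [136.94, 136.94, 172.46, 180, 180, 180].

INTERFACE

Orientations are given as [roll, pitch, yaw] about the fixed x, y, z axes, in that order (R = Rz(yaw) Ry(pitch) Rx(roll)).
In Python, from plant import get_state, capture, close_job gives the robot as it stands.
- The arm moves only by the tool apply_moves, never from a script. Its argument "targets" is a list of rows, each a list of 7 numbers: the opening, from 0 (shut) to 1 (fully open), then the shift along the tool's x, y, z normalised to -1 to 1, where 1 is 1000 mm, then the turn, a rotation vector about the tool's x, y, z normalised to -1 to 1, where 1 is 90 degrees. In form: [[claw, tx, ty, tz, ax, ay, az], ...]. A call has 1 to 20 rows; each row shifts and turns the commanded pose from where the row before left it, along the tool's axes as they then stand; what a row does not reach is not made up. A row lasts 1/12 s, in which the tool goes at most 41.7 mm and 7.16 degrees, less where a joint would pass 70% of its speed; a pose out of reach is approached as far as the arm can. A call with a number of a shift or a turn outside -1 to 1 is refused whole. A call with a gripper value outside its range is refused whole. The fingers move at their own pace and stop on an object; "newtons" is the grip in N (left out, the last holds). Time passes only in rows, so rows that do not move let the fingers close. It gives the time, the measured TCP pose, the force, the opening and the grip force at its end, in the units of the state.
- get_state(): the state, without advancing time (a new reading comes with each control period).
- capture(name): name is "scene" or "top"; returns a dict with "frame" (384x512x3 uint8, red, green, blue), "range_z" (384x512 float32, m along the optical axis (not along the pixel's ray), 0 where there is no reading), "camera_matrix" (3x3 intrinsics, pixels), "k1" (the pictures are not rectified: a ray, as slopes to the right and down, at radius r is drawn at 1 + k1 r^2 times it, then the intrinsics apply), "T" (4x4, takes a point from camera to world coordinates). Camera axes: x right, y down, z forward; pixel columns grow to the right and rows downward; lengths in m; the calibration is good to about 2 mm. A picture is of the moment at which its call begins.
- close_job(): hands the job in; it is judged then, once.
The state is a dict: "time_s": time; "joints": joint angles; "qd": joint speeds; "joint_torque": joint torques, N m; "tcp_pos": TCP position; "eef_rot": TCP orientation; "contact_force": force on the tool from outside, world axes, zero at the start; "moment": the same for the moment, N m; "gripper_width": finger opening in m; "gripper_force": force on a finger pad.
Only numpy, scipy, OpenCV 4.12 (cv2) and the standard library are available. Lean on these libraries where they do the work, as an engineer would, in place of code of your own. Each camera call takes 0.05 s, during which the arm holds its last target. There are 200 camera calls.

TASK

Take the orange scraper block by its wooden grip, set its rubber edge down on the flat metal plate behind the two offcuts, and wipe both offcuts off the plate into the green trough along its edge, without touching them with the gripper. Then leave the scraper block standing upright on the cleared plate and let go.

Things in the scene. Friction and masses are not known exactly. Their poses are not given: they have to be found in the camera images.
- chip_plate: Low plate fixed to the bench, green sides, bright flat top 130 (x) by 150 (y) mm, 30 mm above the bench. Origin: on the bench under the top's centre; z up. Along the top's whole -y edge (y -75 to -130 mm) runs an open green trough, 130 mm long: floor 4 mm above the bench, walls 4 mm thick and 20 mm high. Trough on the robot's right, plate turned up to 20 degrees either way.
- scraper: Loose 0.25 kg block standing on the bench left or right of the plate. Orange body with black rubber edge below: 120 long (x), 26 thick (y), 28 mm high. On top a wooden grip 70 long (x), 24 thick (y), from 28 to 78 mm above the underside; grasp it from above across the 24 mm. Origin: centre of underside, z up; the same if turned half round. A 200 mm high bench vice stands at the far left.
- chip_1: Loose brass offcut, L-shaped, 24 x 17 mm, 10 mm high, 20 g, on the plate's flat top. Origin: middle of its underside. At the start it lies within 35 mm of the plate's y axis, at plate y between -45 and 0 mm.
- chip_2: Loose copper offcut, stepped, 24 x 14 mm, 10 mm high, 20 g, on the plate's flat top. Origin: middle of its underside. It starts within 35 mm of the plate's y axis, at plate y between -45 and 0 mm, so one stroke along the plate's -y, scraper held square across it, takes both offcuts.

How it is judged:
By the outcome, as a careful person would: the job done as asked, in the order asked, and still so for the second after the job is handed in, with the robot touching nothing.
It also fails if it takes over 51 s, if anything falls off the work surface, if the arm or the gripper's body presses on something with over 40 N, if the wrist force passes 120 N, or if a joint passes its speed limit or range.

## Working session

There is one attempt and no reset: what is moved stays moved. The work goes in short steps, Python scripts to look and compute and a tool call to move; the robot and the scene stay as the last step left them, time stands still between calls to the robot, and variables do not carry over. Pictures are saved under pics/ and viewed, at most 10 in all, crops included, and the job is handed in when it is done.

Besides the shell and the picture viewer there is one more tool, called after "Emit:" by a JSON object that holds its "method" and its "body", one argument or row to a line. apply_moves: Moves the arm, as the interface text tells. Scaled input: -1 to 1 covers 1000 mm each way for a shift and 90 degrees each way for a turn. Its arguments: {"type":"object","properties":{"targets":{"type":"array","items":{"type":"array","items":{"type":"number"}}},"newtons":{"type":"number"}},"required":["targets"]}

```bash
ls; mkdir -p pics; cat > h.py <<'E'
import numpy as np, cv2
from plant import get_state, capture, close_job
def cloud(c):
    K=np.array(c["camera_matrix"]);k1=c["k1"];h,w=c["range_z"].shape
    u,v=np.meshgrid(np.arange(w),np.arange(h))
    p=cv2.undistortPoints(np.stack([u,v],-1).reshape(-1,1,2).astype(float),K,np.array([k1,0,0,0.])).reshape(h,w,2)
    z=c["range_z"][...,None].astype(float)
    P=np.concatenate([p*z,z],-1)
    T=np.array(c["T"]);W=P@T[:3,:3].T+T[:3,3]
    W[c["range_z"]==0]=np.nan
    return W
def save(name,f): cv2.imwrite("pics/"+name,cv2.cvtColor(f,cv2.COLOR_RGB2BGR))
E
python3 - <<'E'
from h import *
for n in("scene","top"):
    c=capture(n);save(n+"0.png",c["frame"]);np.savez(n+"0.npz",W=cloud(c),f=c["frame"]);print(n,np.round(c["T"],3).tolist(),c["k1"])
s=get_state();print(s)
E
```

```text
pics
scene [[0.709, -0.361, 0.606, -0.021], [-0.705, -0.373, 0.603, -0.672], [0.008, -0.855, -0.519, 0.5], [0.0, 0.0, 0.0, 1.0]] 0.02277555921364902
top [[-0.097, -0.972, 0.214, 0.329], [-0.995, 0.094, -0.023, -0.144], [0.002, -0.215, -0.977, 0.899], [0.0, 0.0, 0.0, 1.0]] -0.043621429766854916
{'time_s': 0.1, 'joints': array([ 9.32262550e+01,  2.05862798e+01,  6.39520364e-01, -1.75222158e-02,
       -7.01363083e+01, -1.65076528e+01]), 'qd': array([-0.01132566, -0.14946169,  0.18520725,  0.18095554, -0.00642987,
        0.07957808]), 'joint_torque': array([-2.15592001e-03, -5.84160054e+01,  2.93751240e+01,  7.01556042e+00,
        1.01842088e-02, -4.93862819e-05]), 'tcp_pos': array([0.15498594, 0.65649658, 0.21193272]), 'eef_rot': array([ 1.79915675e+02, -7.81125658e-03, -1.32873578e+01]), 'contact_force': array([ 0.35577404,  0.05352276, -0.44235123]), 'moment': array([ 0.0014353 , -0.02890645, -0.04321848]), 'gripper_force': 0.0, 'gripper_width': 0.0876867113050117}
```

View pics/top0.png

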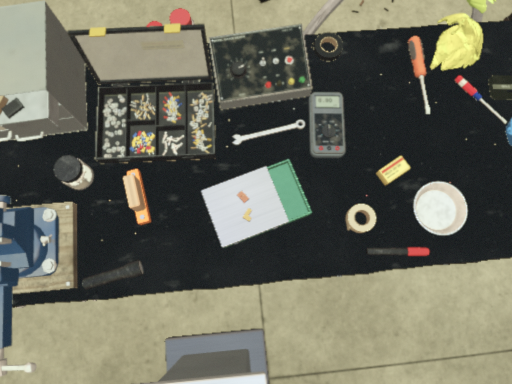

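View pics/scene0.png

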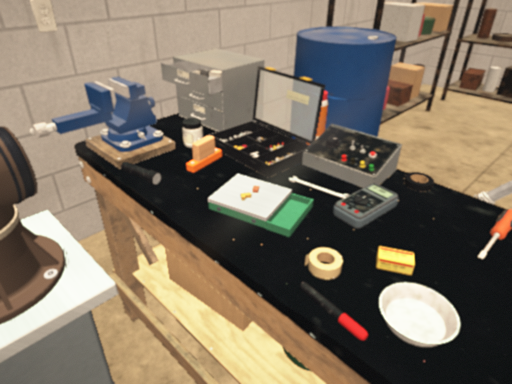

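The top view shows the plate centred near (245,205), with the trough on its right at (291,190). The offcuts are at (243,197) and (247,215), and the scraper stands left of the plate at (137,196). The vice is at the far left, around (30,245).

```bash
python3 - <<'E'
from h import *
for n in("top","scene"):
    d=np.load(n+"0.npz");W=d["W"];f=d["f"];hsv=cv2.cvtColor(f,cv2.COLOR_RGB2HSV)
    H,S,V=[hsv[...,i].astype(int) for i in range(3)];X,Y,Z=[W[...,i] for i in range(3)]
    print(n)
    if n=="top":
        for u,v in [(250,205),(180,200),(20,245),(140,215),(133,187),(75,172),(110,275),(150,120),(291,190)]: print((u,v),W[v,u].round(3),f[v,u])
    def rep(name,m):
        k,l,st,_=cv2.connectedComponentsWithStats(m.astype(np.uint8)); 
        i=1+np.argmax(st[1:,4]); m=l==i
        P=W[m];P=P[~np.isnan(P[:,0])];xy=P[:,:2].astype(np.float32)
        c,sz,a=cv2.minAreaRect((xy*1000));print(name,m.sum(),"mean",P.mean(0).round(4),"med z",np.median(P[:,2]).round(4),"rect",np.round(c,1),np.round(sz,1),round(a,2)); return m
    reg=(X>.25)&(X<.7)&(abs(Y)<.5)
    near=(Y<0.17)&(Y>-.4)
    rep("platetop",reg&(S<40)&(V>140)&(Z>.02)&(Z<.042)&near)
    rep("green",reg&(H>55)&(H<90)&(S>90)&(Z<.06))
    po=reg&(H<16)&(S>80)&(V>100)&(Y<.3)&(Y>.06)
    rep("scr low",po&(Z>.02)&(Z<.035));rep("scr top",po&(Z>.06)&(Z<.095));rep("scr all",po)
    ch=reg&(S>70)&(H<35)&(Z>.025)&(Z<.05)&near
    k,l,st,ce=cv2.connectedComponentsWithStats(ch.astype(np.uint8))
    for i in range(1,k):
        if st[i,4]>8: print("chip",st[i],ce[i].round(1),np.nanmean(W[l==i],0).round(4),np.median(f[l==i],0), cv2.minAreaRect((W[l==i][:,:2]*1000).astype(np.float32)))
E
```

```text
top
(250, 205) [ 0.493 -0.161  0.028] [214 218 220]
(180, 200) [ 0.525 -0.009  0.   ] [31 36 37]
(20, 245) [0.441 0.282 0.119] [34 54 73]
(140, 215) [0.494 0.074 0.028] [237 208 181]
(133, 187) [0.545 0.074 0.075] [239 215 175]
(75, 172) [0.588 0.193 0.075] [76 78 75]
(110, 275) [0.375 0.141 0.029] [70 73 71]
(150, 120) [0.707 0.043 0.029] [56 56 51]
(291, 190) [ 0.523 -0.255  0.004] [118 177 144]
platetop 4071 mean [ 0.492  -0.149   0.0291] med z 0.0291 rect [ 493.8 -150.1] [131.1 151.1] 15.74
green 1 mean [ 0.587  -0.2563  0.02  ] med z 0.02 rect [ 587.  -256.3] [0. 0.] 0.0
scr low 78 mean [0.5466 0.0674 0.027 ] med z 0.0264 rect [549.9  68.1] [96.6  3.8] 9.41
scr top 69 mean [0.5299 0.0673 0.0674] med z 0.0672 rect [533.8  67. ] [19.9 66.3] 80.98
scr all 340 mean [0.5334 0.0701 0.0368] med z 0.0339 rect [542.4  85.7] [131.6  41.1] 8.46
chip [319 146   4   4  15] [320.6 147.6] [ 0.6042 -0.3266  0.0344] [170.  97.  95.] ((604.49609375, -326.3965148925781), (7.007720947265625, 7.982170581817627), 82.21172332763672)
chip [335 146   5   4  16] [336.8 147.6] [ 0.6008 -0.3618  0.0346] [1
[... 1942 characters left out ...]
1524  0.0386] [235.  160.  107.5] ((511.4756164550781, -149.3750762939453), (21.81287384033203, 11.720812797546387), 44.67547607421875)
chip [241 193  10   7  57] [245.2 195.5] [ 0.4714 -0.1566  0.0385] [235. 203. 113.] ((472.40667724609375, -154.6307830810547), (15.247419357299805, 25.1377010345459), 87.36592102050781)
chip [341 202   6   4  21] [343.1 203.5] [ 0.6071 -0.3268  0.0355] [181.  74.  68.] ((607.4066162109375, -327.3628845214844), (15.490156173706055, 10.730758666992188), 31.753536224365234)
chip [354 209   6   5  24] [356.3 210.9] [ 0.6027 -0.3628  0.0361] [164.   76.5  69. ] ((603.9698486328125, -362.3472900390625), (18.674230575561523, 10.464330673217773), 30.529388427734375)
```

Found so far: the plate centre is (0.494, -0.150) at yaw about 15.9°. The scraper is at (0.538, 0.077) at yaw about 9.4°. I'll rise over the vice first, then cross.

Emit:
{"method": "apply_moves", "body": {
  "targets": [
    [1,0,0,-0.025,0,0,-0.063],
    [1,0,0,-0.025,0,0,-0.063],
    [1,0,0,-0.025,0,0,-0.063],
    [1,0,0,-0.025,0,0,-0.063],
    [1,0,0,0,0,0,0]
  ]
}}

```text
time_s: 0.52
tcp_pos: [0.1558, 0.6587, 0.3185]
eef_rot: [-179.6, -0.2, 9.7]
contact_force: [-0.7, -0.2, 1.6]
gripper_width: 0.0875
gripper_force: 0.0
```

Emit:
{"method": "apply_moves", "body": {
  "targets": [
    [1,0.014,0.0317,0,0,0,0],
    [1,0.014,0.0317,0,0,0,0],
    [1,0.014,0.0317,0,0,0,0],
    [1,0.014,0.0317,0,0,0,0],
    [1,0.014,0.0317,0,0,0,0],
    [1,0.014,0.0317,0,0,0,0],
    [1,0.014,0.0317,0,0,0,0],
    [1,0.014,0.0317,0,0,0,0],
    [1,0.014,0.0317,0,0,0,0],
    [1,0.014,0.0317,0,0,0,0],
    [1,0.014,0.0317,0,0,0,0],
    [1,0.014,0.0317,0,0,0,0],
    [1,0.014,0.0317,0,0,0,0],
    [1,0.014,0.0317,0,0,0,0],
    [1,0.014,0.0317,0,0,0,0],
    [1,0.014,0.0317,0,0,0,0],
    [1,0.014,0.0317,0,0,0,0],
    [1,0.014,0.0317,0,0,0,0],
    [1,0.014,0.0317,0,0,0,0],
    [1,0,0,0,0,0,0]
  ]
}}

```text
time_s: 2.18
tcp_pos: [0.5176, 0.102, 0.3119]
eef_rot: [179.9, 0.1, 9.1]
contact_force: [-0.3, 0.1, 0.3]
gripper_width: 0.0878
gripper_force: 0.0
```

Emit:
{"method": "apply_moves", "body": {
  "targets": [
    [1,0.016,0.0286,0,0,0,0],
    [1,0,0,0.03,0,0,-0.003],
    [1,0,0,0.03,0,0,0],
    [1,0,0,0.03,0,0,0],
    [1,0,0,0.03,0,0,0],
    [1,0,0,0.03,0,0,0],
    [1,0,0,0,0,0,0],
    [1,0,0,0,0,0,0]
  ]
}}

```text
time_s: 2.85
tcp_pos: [0.5355, 0.0801, 0.1619]
eef_rot: [179.9, 0.2, 9.7]
contact_force: [0.6, 0.3, -0.0]
gripper_width: 0.0876
gripper_force: 0.0
```

```bash
python3 - <<'E'
from h import *
c=capture("scene");save("scene1.png",cv2.resize(c["frame"][80:260,120:360],None,fx=3,fy=3))
t=capture("top");save("top1.png",cv2.resize(t["frame"][120:280,60:320],None,fx=3,fy=3))
s=get_state();print(s["tcp_pos"],s["eef_rot"],s["joints"])
E
```

```text
[0.53743584 0.0809741  0.16459603] [ 1.79997588e+02 -1.23782355e-01  9.69188508e+00] [ 2.92664635e+01  1.03006921e+01 -2.00731155e+01  5.07636835e-02
 -5.95103819e+01  7.03997066e+01]
```

View pics/scene1.png

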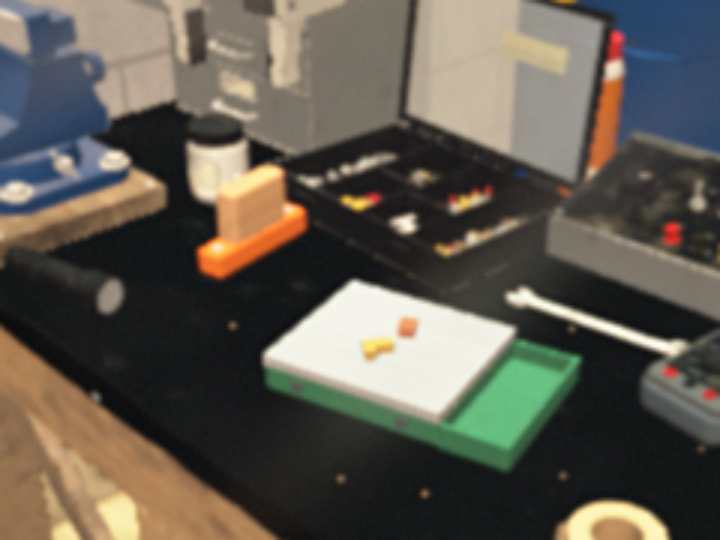

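The view shows the scraper at (255,220), the offcuts at (375,347) and (407,326), and the trough at (520,400). No gripper is visible, so I'll check whether the pictures are stale or the arm is somewhere else.

```bash
python3 - <<'E'
from h import *
for n in("scene","top"):
    c=capture(n);d=np.load(n+"0.npz");W=cloud(c)
    df=np.abs(c["frame"].astype(int)-d["f"]).max(-1)>40
    print(n,df.sum(),[(int(a.min()),int(a.max())) for a in np.where(df)] if df.any() else "")
    T=np.array(c["T"]);p=np.linalg.inv(T)@np.r_[get_state()["tcp_pos"],1]
    K=np.array(c["camera_matrix"]);x=p[:2]/p[2];x=x*(1+c["k1"]*(x@x));print("tcp px",K[:2,:2]@x+K[:2,2],p[2])
    save(n+"2.png",c["frame"])
    print(c.keys())
print(get_state()["time_s"],get_state()["tcp_pos"])
E
```

```text
scene 4507 [(0, 234), (0, 236)]
tcp px [199.64065863 108.2480791 ] 0.9663945756877079
dict_keys(['frame', 'range_z', 'camera_matrix', 'k1', 'T'])
top 8886 [(18, 203), (0, 158)]
tcp px [115.84077356 179.82118887] 0.7566214576476812
dict_keys(['frame', 'range_z', 'camera_matrix', 'k1', 'T'])
3.05 [0.53758524 0.08118138 0.1649705 ]
```

View pics/scene2.png

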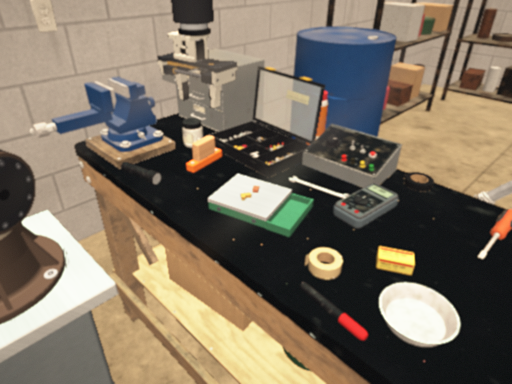

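The gripper is visible above the scraper at about (200,80), with its fingertips near row 107. I'll compare the fingers with the scraper using depth, then refine the offsets.

```bash
python3 - <<'E'
from h import *
for n in("scene","top"):
    c=capture(n);d=np.load(n+"0.npz");W=cloud(c)
    df=(np.abs(W-d["W"]).max(-1)>.03)&(np.abs(W[...,0]-.537)<.12)&(np.abs(W[...,1]-.08)<.12)&(W[...,2]>.1)&(W[...,2]<.4)
    P=W[df]; print(n,len(P))
    if len(P)<10: continue
    print("zmin pct",np.percentile(P[:,2],[1,3,5,10]).round(3))
    yaw=np.deg2rad(9.7);q=(P[:,:2]-get_state()["tcp_pos"][:2]);
    L=np.c_[q@[np.cos(yaw),np.sin(yaw)],q@[np.sin(yaw),-np.cos(yaw)]]
    lo=P[:,2]<np.percentile(P[:,2],1)+.03
    for sgn in(1,-1):
        m=lo&(sgn*L[:,1]>0)
        if m.any(): print("finger",sgn,m.sum(),"tool xy range",np.percentile(L[m],[3,97],axis=0).round(3).tolist(),"z",P[m,2].min().round(3))
print(get_state()["time_s"],get_state()["tcp_pos"])
E
```

```text
scene 3802
zmin pct [0.186 0.196 0.206 0.227]
finger 1 139 tool xy range [[-0.013, 0.044], [0.008, 0.062]] z 0.18
finger -1 138 tool xy range [[-0.013, -0.059], [0.008, -0.042]] z 0.179
top 4735
zmin pct [0.22  0.254 0.259 0.262]
finger 1 10 tool xy range [[-0.039, 0.052], [-0.036, 0.088]] z 0.245
finger -1 81 tool xy range [[-0.039, -0.084], [0.004, -0.044]] z 0.175
3.15 [0.5371672  0.08099625 0.16445165]
```

```bash
python3 - <<'E'
from h import *
c=capture("scene");save("crop3.png",cv2.resize(c["frame"][40:180,140:260],None,fx=4,fy=4,interpolation=cv2.INTER_NEAREST))
W=cloud(c)
for u in (178,183,188,212,217,222):print(u,[(v,W[v,u].round(3).tolist()) for v in range(90,126,5)])
E
```

```text
178 [(90, [0.516, 0.139, 0.204]), (95, [0.708, 0.433, 0.079]), (100, [0.703, 0.427, 0.064]), (105, [0.703, 0.43, 0.045]), (110, [0.701, 0.432, 0.026]), (115, [0.708, 0.446, 0.002]), (120, [0.679, 0.404, 0.002]), (125, [0.656, 0.371, -0.0])]
183 [(90, [0.518, 0.12, 0.208]), (95, [0.519, 0.123, 0.194]), (100, [0.519, 0.125, 0.18]), (105, [0.7, 0.396, 0.054]), (110, [0.701, 0.4, 0.035]), (115, [0.701, 0.403, 0.015]), (120, [0.584, 0.231, 0.077]), (125, [0.574, 0.219, 0.068])]
188 [(90, [0.54, 0.128, 0.201]), (95, [0.536, 0.126, 0.189]), (100, [0.702, 0.366, 0.079]), (105, [0.703, 0.369, 0.061]), (110, [0.7, 0.367, 0.044]), (115, [0.703, 0.375, 0.023]), (120, [0.596, 0.222, 0.077]), (125, [0.575, 0.193, 0.075])]
212 [(90, [0.535, 0.024, 0.226]), (95, [0.535, 0.025, 0.213]), (100, [0.535, 0.026, 0.201]), (105, [0.535, 0.026, 0.188]), (110, [0.708, 0.245, 0.074]), (115, [0.706, 0.244, 0.058]), (120, [0.707, 0.247, 0.039]), (125, [0.706, 0.247, 0.022])]
217 [(90, [0.545, 0.017, 0.225]), (95, [0.546, 0.02, 0.212]), (100, [0.551, 0.026, 0.197]), (105, [0.547, 0.022, 0.186]), (110, [0.707, 0.219, 0.081]), (115, [0.708, 0.222, 0.064]), (120, [0.709, 0.223, 0.046]), (125, [0.708, 0.224, 0.029])]
222 [(90, [0.71, 0.194, 0.151]), (95, [0.708, 0.193, 0.136]), (100, [0.711, 0.197, 0.118]), (105, [0.709, 0.196, 0.103]), (110, [0.708, 0.196, 0.087]), (115, [0.709, 0.197, 0.07]), (120, [0.707, 0.196, 0.054]), (125, [0.707, 0.198, 0.037])]
```

View pics/crop3.png

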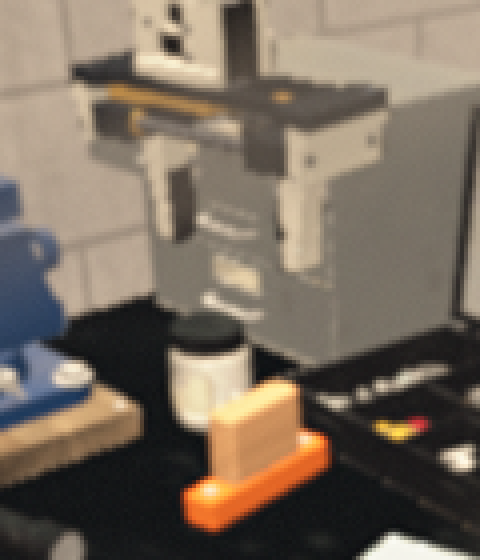

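The fingertips show at z≈0.179, while the state (TCP 0.164, tips 19 mm lower) puts them at about 0.145. The state and camera z disagree by about 34 mm. I'll go down part of the way and check again.

Emit:
{"method": "apply_moves", "body": {
  "targets": [
    [1,0.002,0.004,0.02,0,0,0],
    [1,0,0,0.02,0,0,0],
    [1,0,0,0.02,0,0,0],
    [1,0,0,0.015,0,0,0],
    [1,0,0,0.01,0,0,0],
    [1,0,0,0,0,0,0],
    [1,0,0,0,0,0,0]
  ]
}}

```text
time_s: 3.78
tcp_pos: [0.5392, 0.077, 0.0781]
eef_rot: [180.0, 0.0, 9.7]
contact_force: [-0.5, -0.4, 0.4]
gripper_width: 0.0878
gripper_force: 0.0
```

```bash
cat > g.py <<'E'
from h import *
def grip(yawdeg,r=.12,zlo=.04,n="scene"):
    c=capture(n);W=cloud(c);s=get_state();t=s["tcp_pos"];yaw=np.deg2rad(yawdeg)
    f=c["frame"].astype(int);q=W[...,:2]-t[:2]
    L=np.stack([q@[np.cos(yaw),np.sin(yaw)],q@[np.sin(yaw),-np.cos(yaw)],W[...,2]],-1)
    return c,W,L,s
E
python3 - <<'E'
from g import *
c,W,L,s=grip(9.7)
print(s["tcp_pos"],s["eef_rot"],s["contact_force"])
ok=(abs(L[...,0])<.03)&(abs(L[...,1])<.07)&(abs(L[...,1])>.03)&(L[...,2]>.03)&(L[...,2]<.2)
for sg in(1,-1):
    m=ok&(sg*L[...,1]>0);P=L[m];print(sg,len(P),np.percentile(P,[1,3,97],axis=0).round(4).tolist())
save("crop4.png",cv2.resize(c["frame"][60:180,140:260],None,fx=4,fy=4,interpolation=cv2.INTER_NEAREST))
E
```

```text
[0.53965782 0.07717944 0.07867967] [-1.79998198e+02 -6.51452002e-02  9.68685406e+00] [-0.1121428  -0.46763958  0.68390732]
1 261 [[-0.0278, 0.0318, 0.0965], [-0.0274, 0.033, 0.0978], [0.0182, 0.0652, 0.1992]]
-1 349 [[-0.029, -0.069, 0.0945], [-0.028, -0.0655, 0.0982], [0.0084, -0.0371, 0.1977]]
```

View pics/crop4.png

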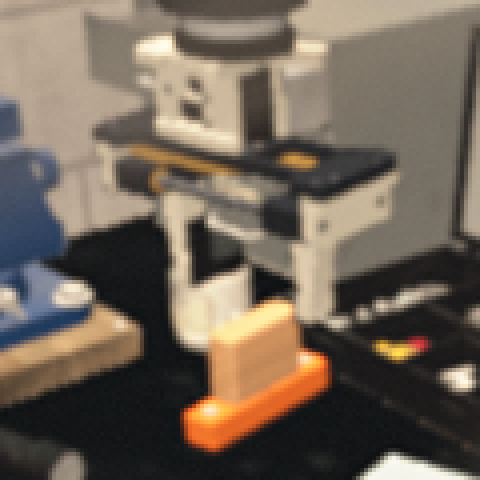

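The crop shows the fingertips at z≈0.095, just above the grip top, with the grip centred between the fingers. The reported z is therefore about 35 mm too low, and I trust the cameras. I'll descend 54 mm more, to tips at z≈0.041, and close.

Emit:
{"method": "apply_moves", "body": {
  "targets": [
    [1,0,0,0.012,0,0,0],
    [1,0,0,0.012,0,0,0],
    [1,0,0,0.012,0,0,0],
    [1,0,0,0.01,0,0,0],
    [1,0,0,0.008,0,0,0],
    [1,0,0,0,0,0,0],
    [1,0,0,0,0,0,0]
  ]
}}

```text
time_s: 4.42
tcp_pos: [0.5391, 0.0769, 0.0239]
eef_rot: [180.0, 0.0, 9.7]
contact_force: [0.2, 0.1, 0.4]
gripper_width: 0.088
gripper_force: 0.0
```

```bash
python3 - <<'E'
from g import *
c,W,L,s=grip(9.7)
print(s["tcp_pos"],s["eef_rot"],s["contact_force"])
ok=(abs(L[...,0])<.03)&(abs(L[...,1])<.07)&(abs(L[...,1])>.03)&(L[...,2]>.015)&(L[...,2]<.2)
for sg in(1,-1):
    m=ok&(sg*L[...,1]>0);P=L[m];print(sg,len(P),np.percentile(P,[1,3,97],axis=0).round(4).tolist())
save("crop5.png",cv2.resize(c["frame"][60:180,140:260],None,fx=4,fy=4,interpolation=cv2.INTER_NEAREST))
E
```

```text
[0.53940611 0.0770813  0.0242798 ] [ 1.79999962e+02 -3.48668728e-02  9.68231969e+00] [-0.12385935  0.344374   -0.61851896]
1 294 [[-0.0281, 0.0308, 0.0423], [-0.0273, 0.0329, 0.0447], [0.0215, 0.0672, 0.148]]
-1 420 [[-0.0291, -0.0676, 0.0422], [-0.028, -0.0654, 0.0463], [0.0073, -0.0319, 0.183]]
```

Emit:
{"method": "apply_moves", "body": {
  "targets": [
    [0,0,0,0,0,0,0],
    [0,0,0,0,0,0,0],
    [0,0,0,0,0,0,0],
    [0,0,0,0,0,0,0],
    [0,0,0,0,0,0,0],
    [0,0,0,0,0,0,0],
    [0,0,0,0,0,0,0],
    [0,0,0,0,0,0,0]
  ],
  "newtons": 40
}}

```text
time_s: 5.13
tcp_pos: [0.5389, 0.0769, 0.0238]
eef_rot: [180.0, 0.0, 9.7]
contact_force: [0.1, 0.5, 0.0]
gripper_width: 0.0402
gripper_force: 0.0
```

Emit:
{"method": "apply_moves", "body": {
  "targets": [
    [0,0,0,0,0,0,0],
    [0,0,0,0,0,0,0],
    [0,0,0,0,0,0,0],
    [0,0,0,0,0,0,0],
    [0,0,0,0,0,0,0],
    [0,0,0,0,0,0,0]
  ]
}}

```text
time_s: 5.63
tcp_pos: [0.539, 0.077, 0.0237]
eef_rot: [-180.0, 0.0, 9.7]
contact_force: [1.2, -0.5, -0.8]
gripper_width: 0.0237
gripper_force: 40.0
```

Gripped at 23.7 mm wide with 40 N. Next I'll lift 70 mm, turn square to the plate, and carry it behind the offcuts.

Emit:
{"method": "apply_moves", "body": {
  "targets": [
    [0,0,0,-0.015,0,0,0],
    [0,0,0,-0.02,0,0,0],
    [0,0,0,-0.02,0,0,-0.035],
    [0,0,0,-0.015,0,0,-0.034],
    [0,-0.013,0.02,0,0,0,0],
    [0,-0.013,0.02,0,0,0,0],
    [0,-0.013,0.02,0,0,0,0],
    [0,-0.013,0.02,0,0,0,0],
    [0,-0.013,0.02,0,0,0,0],
    [0,-0.013,0.02,0,0,0,0],
    [0,-0.013,0.02,0,0,0,0],
    [0,-0.013,0.02,0,0,0,0],
    [0,0,0,0,0,0,0],
    [0,0,0,0,0,0,0],
    [0,0,0,0,0,0,0]
  ]
}}

```text
time_s: 6.88
tcp_pos: [0.4825, -0.1055, 0.0936]
eef_rot: [-180.0, 0.0, 15.8]
contact_force: [0.3, -0.8, -3.1]
gripper_width: 0.0236
gripper_force: 40.0
```

```bash
cat > m.py <<'E'
from h import *
C=np.array([.494,-.150]);a=np.deg2rad(15.9);ex=np.array([np.cos(a),np.sin(a)]);ey=np.array([-np.sin(a),np.cos(a)])
def pl(W): q=W[...,:2]-C; return np.stack([q@ex,q@ey,W[...,2]],-1)
def look(tag):
    s=get_state();print(s["time_s"],s["tcp_pos"].round(4),"plate",pl(s["tcp_pos"]).round(4),s["eef_rot"].round(2),s["contact_force"].round(1))
    for n in("scene","top"):
        c=capture(n);L=pl(cloud(c));f=c["frame"];hsv=cv2.cvtColor(f,cv2.COLOR_RGB2HSV).astype(int);H,S,V=hsv[...,0],hsv[...,1],hsv[...,2]
        save(f"{n}_{tag}.png",f)
        near=(abs(L[...,0])<.1)&(L[...,1]<.12)&(L[...,1]>-.16)
        sc=near&(H<13)&(S>140)&(V>120)&(L[...,2]<.16)&(L[...,1]>-.07)
        k,l,st,_=cv2.connectedComponentsWithStats(sc.astype(np.uint8))
        for i in range(1,k):
            if st[i,4]>80:
                P=L[l==i];zt=np.percentile(P[:,2],95);print(n,"scraper z",np.percentile(P[:,2],[2,50,98]).round(4),cv2.minAreaRect((P[:,:2]*1000).astype(np.float32)))
        ch=near&(S>65)&(H<35)&(V>110)&(L[...,2]<.05)
        k,l,st,_=cv2.connectedComponentsWithStats(ch.astype(np.uint8))
        for i in range(1,k):
            if 8<st[i,4]<90: print(n,"chip?",st[i,4],np.mean(L[l==i],0).round(4),(L[l==i].max(0)).round(3),np.median(f[l==i],0))
E
python3 -c "
from m import *;look('a')"
```

```text
6.8833 [ 0.4825 -0.1055  0.0936] plate [0.0012 0.046  0.0936] [-1.7999e+02  1.0000e-02  1.5830e+01] [ 0.3 -0.8 -3.1]
scene scraper z [0.0757 0.0877 0.1011] ((-1.1488494873046875, 35.33372497558594), (26.055221557617188, 123.14054870605469), 78.9459457397461)
scene chip? 40 [ 0.0123 -0.0063  0.0387] [0.029 0.001 0.043] [235.  163.  112.5]
scene chip? 58 [-0.0234  0.0001  0.0385] [-0.012  0.011  0.043] [238.  206.  113.5]
top chip? 48 [-0.0235  0.0045  0.0383] [-0.013  0.013  0.042] [231.  211.5 148.5]
```

Depth suggests the block may be turned about 11° relative to the plate, so I'll look.

```bash
python3 - <<'E'
import cv2,numpy as np
a=cv2.imread("pics/scene_a.png")[60:240,150:330];b=cv2.imread("pics/top_a.png")[130:270,180:320]
cv2.imwrite("pics/both_a.png",np.hstack([cv2.resize(a,(400,400)),cv2.resize(b,(400,400))]))
E
```

```text
(no output)
```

View pics/both_a.png

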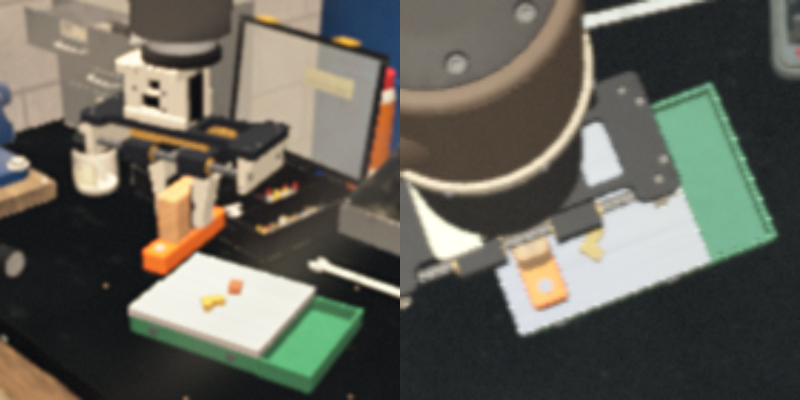

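The block looks parallel to the plate in both views: in the right half its visible end at (545,285) lies along the plate's +y edge. A proper edge fit will confirm the yaw and the underside height.

```bash
python3 - <<'E'
from m import *
for n in("scene","top"):
    c=capture(n);L=pl(cloud(c));hsv=cv2.cvtColor(c["frame"],cv2.COLOR_RGB2HSV).astype(int);H,S,V=hsv[...,0],hsv[...,1],hsv[...,2]
    m=(H<18)&(S>110)&(V>100)&(abs(L[...,0])<.08)&(abs(L[...,1]-.045)<.06)&(L[...,2]>.05)&(L[...,2]<.108)
    P=L[m];print(n,len(P))
    for x in np.arange(-.065,.066,.01):
        q=P[abs(P[:,0]-x)<.005]
        if len(q)>2: print(round(x,3),len(q),"y",np.percentile(q[:,1],[5,50,95]).round(4),"z",np.percentile(q[:,2],[3,97]).round(4))
E
```

```text
scene 393
-0.055 100 y [0.0341 0.0434 0.0576] z [0.0769 0.0982]
-0.045 24 y [0.0333 0.0348 0.0563] z [0.0761 0.0991]
-0.035 58 y [0.0339 0.0387 0.0555] z [0.0766 0.1073]
-0.025 34 y [0.0329 0.0347 0.0372] z [0.0794 0.107 ]
-0.015 28 y [0.0337 0.0347 0.0365] z [0.0752 0.1062]
-0.005 28 y [0.0333 0.0348 0.0371] z [0.0761 0.1065]
0.005 24 y [0.0338 0.0349 0.0359] z [0.0769 0.1022]
0.015 16 y [0.0334 0.0346 0.0356] z [0.0774 0.0963]
0.025 16 y [0.0339 0.035  0.0369] z [0.0757 0.0941]
0.035 20 y [0.0335 0.0345 0.0372] z [0.0741 0.0962]
0.045 20 y [0.0336 0.0347 0.037 ] z [0.0774 0.0993]
0.055 23 y [0.0332 0.0349 0.0426] z [0.0755 0.0995]
top 54
-0.055 29 y [0.0372 0.0485 0.0587] z [0.0866 0.0996]
-0.045 6 y [0.037  0.0485 0.0593] z [0.095  0.0977]
-0.035 19 y [0.0369 0.0474 0.0589] z [0.0959 0.1074]
```

The block is square: its front face sits at plate y≈0.034 all along, and it is level with its underside at about 0.070. I'll lower it to the plate, gently at the end.

Emit:
{"method": "apply_moves", "body": {
  "targets": [
    [0,0,0,0.01,0,0,0],
    [0,0,0,0.012,0,0,0],
    [0,0,0,0.01,0,0,0],
    [0,0,0,0.004,0,0,0],
    [0,0,0,0.001,0,0,0],
    [0,0,0,0,0,0,0],
    [0,0,0,0,0,0,0],
    [0,0,0,0,0,0,0]
  ]
}}

```text
time_s: 7.75
tcp_pos: [0.4832, -0.1053, 0.0572]
eef_rot: [180.0, -0.1, 15.9]
contact_force: [-0.8, -0.3, -3.0]
gripper_width: 0.0234
gripper_force: 40.0
```

Emit:
{"method": "apply_moves", "body": {
  "targets": [
    [0,0,0,0.001,0,0,0],
    [0,0,0,0,0,0,0],
    [0,0,0,0,0,0,0]
  ]
}}

```text
time_s: 8.0
tcp_pos: [0.4828, -0.1054, 0.056]
eef_rot: [180.0, -0.0, 15.9]
contact_force: [0.1, -0.2, -2.9]
gripper_width: 0.0238
gripper_force: 40.0
```

Emit:
{"method": "apply_moves", "body": {
  "targets": [
    [0,0,0,0.001,0,0,0],
    [0,0,0,0,0,0,0],
    [0,0,0,0,0,0,0]
  ]
}}

```text
time_s: 8.25
tcp_pos: [0.4827, -0.1054, 0.0547]
eef_rot: [-180.0, 0.0, 15.9]
contact_force: [0.9, -0.9, -1.8]
gripper_width: 0.024
gripper_force: 40.0
```

Emit:
{"method": "apply_moves", "body": {
  "targets": [
    [0,0,0,0.001,0,0,0],
    [0,0,0,0,0,0,0],
    [0,0,0,0,0,0,0]
  ]
}}

```text
time_s: 8.5
tcp_pos: [0.4827, -0.1054, 0.0537]
eef_rot: [-180.0, 0.0, 15.9]
contact_force: [0.7, -0.2, -2.4]
gripper_width: 0.0241
gripper_force: 40.0
```

Emit:
{"method": "apply_moves", "body": {
  "targets": [
    [0,0,0,0.0005,0,0,0],
    [0,0,0,0,0,0,0],
    [0,0,0,0,0,0,0]
  ]
}}

```text
time_s: 8.75
tcp_pos: [0.4827, -0.1054, 0.0537]
eef_rot: [180.0, -0.0, 15.9]
contact_force: [-3.2, 0.9, 5.8]
gripper_width: 0.0239
gripper_force: 40.0
```

Contact at about 8 N. Now the wipe along plate -y, slowly.

Emit:
{"method": "apply_moves", "body": {
  "targets": [
    [0,0,0.003,0,0,0,0],
    [0,0,0.005,0,0,0,0],
    [0,0,0.005,0,0,0,0],
    [0,0,0.005,0,0,0,0],
    [0,0,0.005,0,0,0,0],
    [0,0,0.005,0,0,0,0],
    [0,0,0.005,0,0,0,0],
    [0,0,0.005,0,0,0,0],
    [0,0,0.005,0,0,0,0],
    [0,0,0.005,0,0,0,0],
    [0,0,0.005,0,0,0,0],
    [0,0,0,0,0,0,0]
  ]
}}

```text
time_s: 9.75
tcp_pos: [0.4982, -0.1574, 0.0537]
eef_rot: [180.0, -0.1, 15.9]
contact_force: [-0.2, -0.3, 4.4]
gripper_width: 0.0239
gripper_force: 40.0
```

```bash
python3 -c "
from m import *;look('b')"
```

```text
9.75 [ 0.4982 -0.1574  0.0537] plate [ 0.002  -0.0082  0.0537] [ 1.7996e+02 -6.0000e-02  1.5870e+01] [-0.2 -0.3  4.4]
scene scraper z [0.0354 0.0466 0.063 ] ((-1.6668663024902344, -21.266212463378906), (25.19524383544922, 120.64839935302734), 79.62029266357422)
top chip? 35 [-0.0236 -0.0296  0.0383] [-0.011 -0.024  0.042] [233. 214. 149.]
```

Emit:
{"method": "apply_moves", "body": {
  "targets": [
    [0,0,0.005,0,0,0,0],
    [0,0,0.005,0,0,0,0],
    [0,0,0.005,0,0,0,0],
    [0,0,0.005,0,0,0,0],
    [0,0,0.005,0,0,0,0],
    [0,0,0.005,0,0,0,0],
    [0,0,0.005,0,0,0,0],
    [0,0,0.005,0,0,0,0],
    [0,0,0.005,0,0,0,0],
    [0,0,0.005,0,0,0,0],
    [0,0,0.005,0,0,0,0],
    [0,0,0.004,0,0,0,0],
    [0,0,0.002,0,0,0,0],
    [0,0,0,0,0,0,0],
    [0,0,0,0,0,0,0]
  ]
}}

```text
time_s: 11.1
tcp_pos: [0.5144, -0.2153, 0.0537]
eef_rot: [180.0, -0.0, 15.9]
contact_force: [-0.5, 2.3, 7.0]
gripper_width: 0.0237
gripper_force: 40.0
```

```bash
python3 - <<'E'
from m import *
look('c')
a=cv2.imread("pics/scene_c.png")[100:260,180:340];b=cv2.imread("pics/top_c.png")[130:270,200:340]
cv2.imwrite("pics/both_c.png",np.hstack([cv2.resize(a,(400,400)),cv2.resize(b,(400,400))]))
E
```

```text
11.1 [ 0.5144 -0.2153  0.0537] plate [ 0.0017 -0.0684  0.0537] [ 1.7998e+02 -5.0000e-02  1.5880e+01] [-0.5  2.3  7. ]
top chip? 13 [-0.0119 -0.0996  0.0121] [-0.007 -0.095  0.016] [203. 191. 133.]
```

View pics/both_c.png

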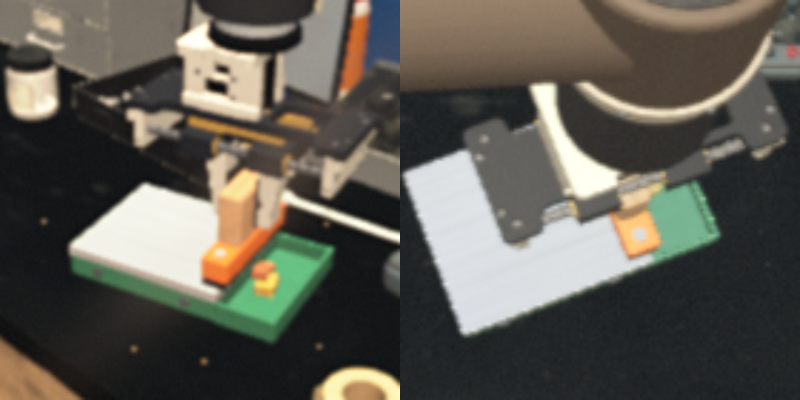

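Both offcuts are over the trough at (265,275) in the left half, with the copper one partly on or against the brass. I'll slide the block back to the plate's middle and check them.

Emit:
{"method": "apply_moves", "body": {
  "targets": [
    [0,0,-0.003,0,0,0,0],
    [0,0,-0.006,0,0,0,0],
    [0,0,-0.008,0,0,0,0],
    [0,0,-0.008,0,0,0,0],
    [0,0,-0.008,0,0,0,0],
    [0,0,-0.008,0,0,0,0],
    [0,0,-0.008,0,0,0,0],
    [0,0,-0.008,0,0,0,0],
    [0,0,-0.006,0,0,0,0],
    [0,0,-0.003,0,0,0,0],
    [0,0,0,0,0,0,0],
    [0,0,0,0,0,0,0]
  ]
}}

```text
time_s: 12.2
tcp_pos: [0.496, -0.1509, 0.0537]
eef_rot: [-180.0, -0.0, 15.9]
contact_force: [-0.3, 2.9, 8.7]
gripper_width: 0.0239
gripper_force: 40.0
```

```bash
python3 - <<'E'
from m import *
look('d')
c=capture("scene");L=pl(cloud(c));hsv=cv2.cvtColor(c["frame"],cv2.COLOR_RGB2HSV).astype(int)
m=(hsv[...,0]<35)&(hsv[...,1]>60)&(abs(L[...,0])<.07)&(L[...,1]<-.06)&(L[...,1]>-.14)&(L[...,2]<.06)
for v,u in zip(*np.where(m)): print(u,v,L[v,u].round(3),c["frame"][v,u],end="; ")
a=cv2.imread("pics/scene_d.png")[130:250,200:320];b=cv2.imread("pics/top_d.png")[130:270,200:340]
cv2.imwrite("pics/both_d.png",np.hstack([cv2.resize(a,(400,400)),cv2.resize(b,(400,400))]))
E
```

```text
12.2 [ 0.496  -0.1509  0.0537] plate [ 0.0017 -0.0014  0.0537] [-1.7999e+02 -4.0000e-02  1.5920e+01] [-0.3  2.9  8.7]
scene scraper z [0.0363 0.0481 0.0619] ((-0.06320953369140625, -11.931587219238281), (22.431631088256836, 124.10820770263672), 81.00010681152344)
top chip? 27 [ 0.0203 -0.0826  0.0101] [ 0.027 -0.077  0.016] [222. 174. 138.]
top chip? 22 [-0.013  -0.0914  0.0127] [-0.009 -0.086  0.016] [213.5 196.5 133. ]
283 204 [ 0.022 -0.074  0.014] [128 110  72]; 284 204 [ 0.027 -0.074  0.011] [167 123  79]; 285 204 [ 0.033 -0.074  0.007] [184 138  89]; 286 204 [ 0.034 -0.076  0.007] [188 165 108]; 287 204 [ 0.036 -0.078  0.007] [183 189 125]; 281 205 [ 0.012 -0.074  0.017] [108 108  78]; 282 205 [ 0.017 -0.074  0.013] [160 120  78]; 283 205 [ 0.017 -0.076  0.014] [209 138  88]; 284 205 [ 0.019 -0.078  0.014] [237 149  94]; 285 205 [ 0.024 -0.078  0.011] [243 158  99]; 286 205 [ 0.026 -0.08   0.011] [246 174 110]; 287 205 [ 0.027 -0.082  0.011] [246 186 120]; 288 205 [ 0.028 -0.084  0.011] [232 184 119]; 289 205 [ 0.036 -0.083  0.006] [188 182 120]; 281 206 [ 0.012 -0.074  0.014] 
[... 28229 characters left out ...]
 220 152]; 278 382 [-0.064 -0.128 -0.515] [239 215 146]; 279 382 [-0.061 -0.129 -0.519] [237 212 142]; 280 382 [-0.059 -0.131 -0.519] [239 214 145]; 281 382 [-0.058 -0.134 -0.519] [241 219 150]; 282 382 [-0.056 -0.136 -0.519] [242 224 154]; 283 382 [-0.056 -0.139 -0.518] [243 227 159]; 275 383 [-0.069 -0.121 -0.518] [246 232 169]; 276 383 [-0.068 -0.124 -0.517] [246 231 166]; 277 383 [-0.066 -0.126 -0.519] [242 226 156]; 278 383 [-0.062 -0.127 -0.523] [241 220 152]; 279 383 [-0.065 -0.131 -0.517] [238 213 144]; 280 383 [-0.064 -0.134 -0.515] [238 212 143]; 281 383 [-0.062 -0.136 -0.516] [239 214 145]; 282 383 [-0.059 -0.138 -0.52 ] [240 219 149]; 283 383 [-0.056 -0.139 -0.522] [242 224 156];
```

View pics/both_d.png

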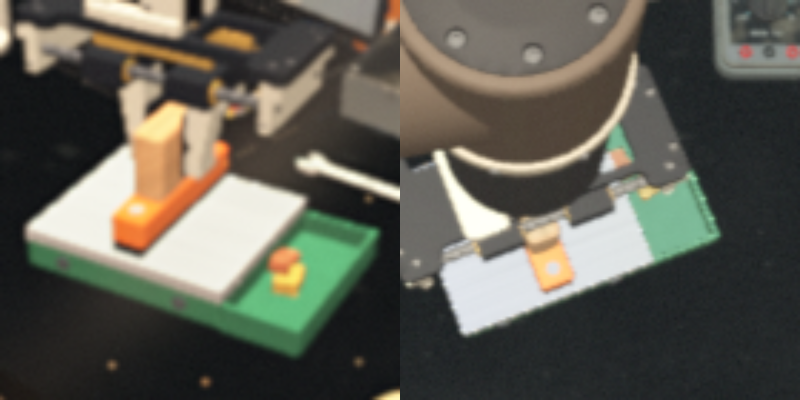

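Both offcuts lie flat in the trough with their tops at z≈0.015, and the block stands at the plate's middle. Now I'll relieve the pressure, open, and retreat straight up.

Emit:
{"method": "apply_moves", "body": {
  "targets": [
    [0,0,0,-0.0005,0,0,0],
    [0,0,0,0,0,0,0],
    [0.6,0,0,0,0,0,0],
    [0.6,0,0,0,0,0,0],
    [0.6,0,0,0,0,0,0],
    [0.6,0,0,0,0,0,0],
    [0.6,0,0,0,0,0,0],
    [0.6,0,0,0,0,0,0],
    [0.6,0,0,0,0,0,0]
  ]
}}

```text
time_s: 13.1
tcp_pos: [0.4958, -0.1516, 0.0537]
eef_rot: [-180.0, 0.0, 15.9]
contact_force: [-0.1, 0.2, 0.4]
gripper_width: 0.0522
gripper_force: 0.0
```

Emit:
{"method": "apply_moves", "body": {
  "targets": [
    [0.6,0,0,-0.005,0,0,0],
    [0.6,0,0,-0.015,0,0,0],
    [0.6,0,0,-0.02,0,0,0],
    [0.6,0,0,-0.03,0,0,0],
    [0.6,0,0,-0.03,0,0,0],
    [0.6,0,0,-0.03,0,0,0],
    [0.6,0,0,-0.03,0,0,0],
    [0.6,0,0,0,0,0,0],
    [0.6,0,0,0,0,0,0],
    [0.6,0,0,0,0,0,0]
  ]
}}

```text
time_s: 13.93
tcp_pos: [0.4955, -0.1514, 0.2137]
eef_rot: [-180.0, -0.0, 15.9]
contact_force: [0.1, -0.9, -0.1]
gripper_width: 0.0526
gripper_force: 0.0
```

```bash
python3 - <<'E'
from m import *
look('e')
a=cv2.imread("pics/scene_e.png")[60:260,180:340]
cv2.imwrite("pics/e.png",cv2.resize(a,(480,600)))
E
```

```text
13.9333 [ 0.4955 -0.1514  0.2137] plate [ 0.001  -0.0018  0.2137] [-1.7998e+02 -2.0000e-02  1.5870e+01] [ 0.1 -0.9 -0.1]
scene scraper z [0.0358 0.0487 0.0646] ((-1.4255409240722656, -12.590438842773438), (22.614412307739258, 120.93563842773438), 80.16912841796875)
```

View pics/e.png

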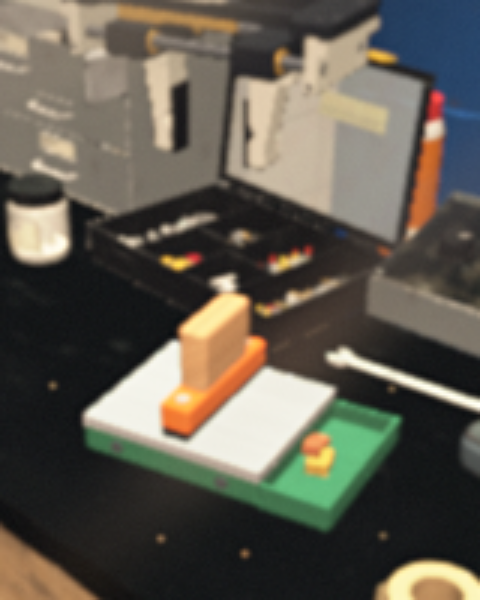

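The block stands upright on the cleared plate at (210,370), both offcuts are in the trough at (318,455), and the gripper is clear above. Handing in.

```bash
python3 -c "
from plant import close_job;print(close_job())"
```

```text
the job is handed in; nothing more can be done
None
```

The job is handed in at about 14 s: both offcuts were wiped into the trough, and the scraper block stands upright and released on the cleared plate; the reported TCP height read about 35 mm too low, so I set heights from the cameras.

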